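Tare the bench scale through its shuttered well

TASK

Tare the bench scale with the metal dish standing on its pan: with the fingertips, push the scale's sliding shutter across until the well it hides is fully uncovered, press the sunken key at the bottom of that well all the way down, let it spring up again, and push the shutter back until it is fully home over that well. Leave the key in the other well, the one that stands open at the start, unpressed; nothing is to be picked up, and the dish and the other things on the bench stay where they are.

Things in the scene. Friction and masses are not known exactly. Their poses are not given: they have to be found in the camera images.
- scale: Grey bench scale, fixed: flat case 172 (x) x 164 (y) x 38 mm. Origin: centre of its underside; x points from its front edge (nearest the robot) to the back, y left, z up. Two equal wells lie side by side in the deck's front half (see the points). Rails 5 mm wide, 6 mm high run along y at x -71.5 and -16.5 mm. Round steel pan, 76 mm across, centred at x +44 mm, top 48 mm above the origin.
- tare_well (a point): Centre of the mouth of the right-hand well, at deck height (38 mm above the scale's underside); axes as the scale's. Mouth 34 mm (x) by 54 mm (y), well 28 mm deep, hidden by the shutter at the start. On its bottom the tare key, a black pad 26 x 45 mm: its face lies 20 mm below the mouth when up, 25 mm when fully down.
- other_well (a point): Centre of the mouth of the left-hand well, of the same size, with an equal key at the same depth that must not be pressed. It stands open at the start and is covered by the shutter while the shutter is open.
- tare_key (a joint): Tare key, m: 0 = up, 0.005 = fully down. A spring returns it; it begins to move at about 1.5 N and is fully down at 5 N.
- other_key (a joint): Key in the left-hand well, m: 0 = up, 0.005 = fully down. Same spring.
- shutter (a joint): Sliding shutter, m: 0 = fully home over the tare well, 0.066 = fully open (it has moved in the scale's +y and then lies over the other well). Starts at or within 14 mm of home. It slides with about 1.2 N of friction and stays where it is left.
- shutter_rib (a point): Middle of the top edge of the shutter's rib; axes as the scale's. The shutter is an aluminium plate 49 (x) x 64 (y) x 4 mm on the deck between the rails; across its middle stands a black rib, 36 mm long in x, 6 mm thick in y, its top 21 mm above the deck and 17 mm above the plate. Push the rib's sides along y.
- alu_dish: Loose round aluminium dish, 68 mm across and 21 mm high, standing on the scale's pan. Origin: centre of its underside. Stays where it is.
- emery_block: Loose small brown block 14 x 40 x 12 mm on the bench just left of the scale. Origin: centre of its underside.
- flux_jar: Loose small open black jar, 27 mm across and 10 mm high, on the bench just left of the scale. Origin: centre of its underside.
- bench_block: Loose square steel block 64 x 64 x 16 mm lying on the bench to the left of and in front of the scale. Origin: centre of its underside.
- wax_block: Loose green block 24 x 45 x 41 mm on the bench to the right of the scale. Origin: centre of its underside.
- polish_bottle: Loose small bottle with a dark red cap, 26 mm across and 77 mm high, behind and left of the scale. Origin: centre of its underside.

How it is judged:
By the outcome, as a careful person would: the job done as asked, in the order asked, and still so for the second after the job is handed in, with the robot touching nothing.
It also fails if it takes over 48 s, if anything falls off the work surface, if the arm or the gripper's body presses on something with over 40 N, if the wrist force passes 120 N, or if a joint passes its speed limit or range.

ROBOT

A 6-joint arm with a two-finger parallel gripper is mounted at the origin on a cart in front of the work surface, level with it; the furniture and walls round the work are solid. World frame = base frame: x ahead of the robot, y to its left, z up, the work surface at z = 0. Lengths are in m, angles in rad, forces in N, time in s.
With the tool pointing down it reaches from about 0.3 to 0.775 m from the base axis. Payload 14.6 kg.
Tool frame: the origin (TCP) lies at the very end of the fingers, on their centre line; the grasp point (between the pads) lies 19 mm behind it; z points along the fingers, y is the line along which they close (so a half turn about z gives the same grasp; the last joint's range is limited). The gripper opens to 94 mm and grips with 3 to 60 N. Pads are 16 mm wide; open, the fingers measure 119 mm over their backs; the gripper's body (75 mm by 177 mm) begins 78 mm behind the grasp point.
Start: joints at [1.171, 0.3, 1.521, -0, 1.321, -0.067], TCP at [0.18, 0.52, 0.205] pointing down, gripper open.
Joint ranges: [-3.03, 3.03], [-0.79, 2.21], [0.23, 2.52], [-1.04, 4.18], [0, 3.07], [-2.55, 2.55]. Speed limits (rad/s): [2.22, 2.22, 2.57, 3.14, 3.14, 3.14].

INTERFACE

Orientations are given as [roll, pitch, yaw] about the fixed x, y, z axes, in that order (R = Rz(yaw) Ry(pitch) Rx(roll)).
In Python, from station import ctrl, cams gives the robot as it stands. The module is installed in compiled form; this text tells all that it offers.
- The arm moves only by the tool arm_command, never from a script. Its argument "plan" is a list that holds one entry, the list of rows, each a list of 7 numbers: the shift along the tool's x, y, z in fractions of the full range, 1 being 800 mm, then the turn, a rotation vector about the tool's x, y, z in a scale on which 1.0 is 2 rad, then the closure, from -1 (fully open) to 1 (shut). A call has 1 to 12 rows; each row is the pose to reach, as a shift and turn from the pose commanded when the call began, along the tool's axes at that moment; what a row does not reach only later rows make up. A row lasts 1/10 s, in which the tool goes at most 50 mm and 8.59 degrees, less where a joint would pass 70% of its speed; a pose out of reach is approached as far as the arm can. Shift and turn numbers lie between -1 and 1, and a call with a number outside is refused. A call with a gripper value outside its range is refused whole. The fingers move at their own pace and stop on an object; "squeeze" is the grip in N (left out, the last holds). Time passes only in rows, so rows that repeat a pose let the fingers close. It gives the time, the measured TCP pose, the force, the opening and the grip force at its end, in the units of the state.
- ctrl.get_obs(): the state, without advancing time (a new reading comes with each control period).
- cams.camera(name): name is "side" or "top"; returns (picture, depth): 384x512x3 uint8, blue, green, red; 384x512 float32, m along the optical axis (not along the pixel's ray), 0 where there is no reading.
- cams.camera_info(name): a dict with "fx", "fy", "cx", "cy" (pixels), "dist_coeffs" ([k1, k2, p1, p2, k3] as OpenCV has them; the pictures are not rectified), "world_to_cam" (4x4, takes a point from world to camera coordinates). Camera axes: x right, y down, z forward; pixel columns grow to the right and rows downward; lengths in m; the calibration is good to about 2 mm. A picture is of the moment at which its call begins. camera_info takes no time and is no camera call.
- ctrl.hand_in(): hands the job in; it is judged then, once.
The state is a dict: "time_s": time; "qpos": joint angles; "joint_vel": joint speeds; "tau": joint torques, N m; "ee_pos": TCP position; "eef_rot": TCP orientation; "force": force on the tool from outside, world axes, zero at the start; "moment": the same for the moment, N m; "grip_width": finger opening in m; "grip_force": force on a finger pad.
Only numpy, scipy, OpenCV 4.12 (cv2) and the standard library are available. Lean on these libraries where they do the work, as an engineer would, in place of code of your own. Each camera call takes 0.05 s, during which the arm holds its last target. There are 200 camera calls.

## Working session

There is one attempt and no reset: what is moved stays moved. The work goes in short steps, Python scripts to look and compute and a tool call to move; the robot and the scene stay as the last step left them, time stands still between calls to the robot, and variables do not carry over. Pictures are saved under pics/ and viewed, at most 10 in all, crops included, and the job is handed in when it is done.

Besides the shell and the picture viewer there is one more tool, called after "Call:" as name([rows], argument=value, ...), one row to a line, values as JSON. arm_command: Moves the arm, as the interface text tells. Its arguments: {"type":"object","properties":{"plan":{"type":"array"},"squeeze":{"type":"number"}},"required":["plan"]}

```bash
mkdir -p pics; ls; python3 - <<'E'
from station import ctrl,cams
import cv2,numpy as np
o=ctrl.get_obs();print(o)
for n in("top","side"):
    p,d=cams.camera(n);cv2.imwrite(f"pics/{n}0.png",p);np.savez(f"pics/{n}0.npz",p=p,d=d)
    i=cams.camera_info(n);print(n,i)
E
```

```text
pics
{'time_s': 0.0, 'qpos': array([ 1.17137073e+00,  3.00476558e-01,  1.52162431e+00,  1.94018852e-05,
        1.32073694e+00, -6.66069053e-02]), 'joint_vel': array([-1.12949632e-03,  3.17180233e-05,  6.57007469e-05,  8.41908305e-04,
        2.90691398e-04,  1.28267432e-03]), 'tau': array([ 2.53852464e-03, -5.31813526e+01, -3.52729154e+01,  7.09502120e-02,
        2.46710074e-02, -9.68912400e-05]), 'ee_pos': array([0.17957768, 0.51954957, 0.20486507]), 'eef_rot': array([-3.14035152e+00, -1.01625011e-04,  2.80876909e+00]), 'force': array([-0.114601  , -0.31898127, -0.03678268]), 'moment': array([-0.04119956, -0.0559368 , -0.01453881]), 'grip_force': 0.0, 'grip_width': 0.09408392156864266}
top {'fx': 391.7851834344834, 'fy': 391.7851834344834, 'cx': 251.12953642505394, 'cy': 190.59632045530907, 'dist_coeffs': array([-0.10064672,  0.        ,  0.        ,  0.        ,  0.        ]), 'world_to_cam': array([[-0.01820329, -0.99977013,  0.01132809, -0.2794919 ],
       [-0.98174158,  0.0157271 , -0.18956826,  0.5662359 ],
       [ 0.18934653, -0.01457202, -0.98180219,  0.81029889],
       [ 0.        ,  0.        ,  0.        ,  1.        ]])}
side {'fx': 403.7394283738965, 'fy': 403.7394283738965, 'cx': 251.776247745073, 'cy': 190.93710724652738, 'dist_coeffs': array([0.0393408, 0.       , 0.       , 0.       , 0.       ]), 'world_to_cam': array([[-0.99877416,  0.04915152,  0.00585778,  0.54741264],
       [ 0.02928877,  0.68222333, -0.73055697,  0.21724109],
       [-0.0399043 , -0.72948986, -0.68282662,  0.72226151],
       [ 0.        ,  0.        ,  0.        ,  1.        ]])}
```

View pics/top0.png

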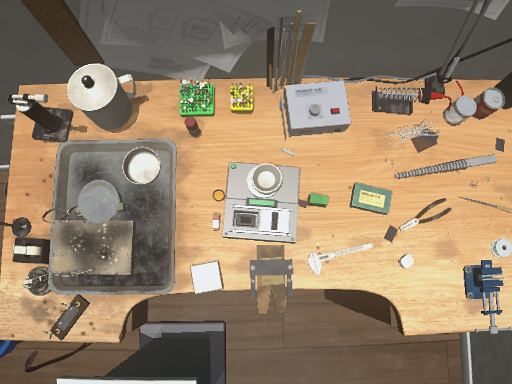

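View pics/side0.png

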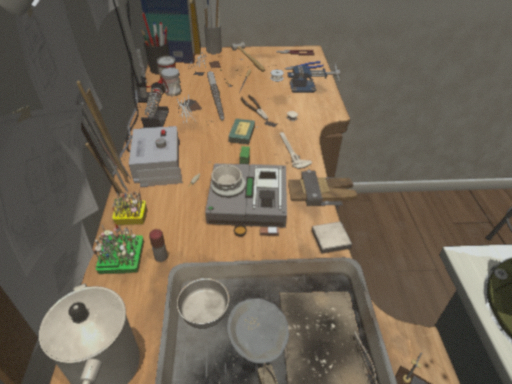

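The top view shows the scale at about (260,203), its open left well near (246,218), and the shutter near (276,218). The side view shows the scale at about (247,193). I'll enlarge both.

```bash
python3 - <<'E'
import cv2,numpy as np
t=np.load("pics/top0.npz")['p'][155:247,205:335];s=np.load("pics/side0.npz")['p'][155:240,195:305]
cv2.imwrite("pics/t1.png",cv2.resize(t,None,fx=6,fy=6,interpolation=cv2.INTER_CUBIC))
cv2.imwrite("pics/s1.png",cv2.resize(s,None,fx=7,fy=7,interpolation=cv2.INTER_CUBIC))
E
```

```text
(no output)
```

View pics/t1.png

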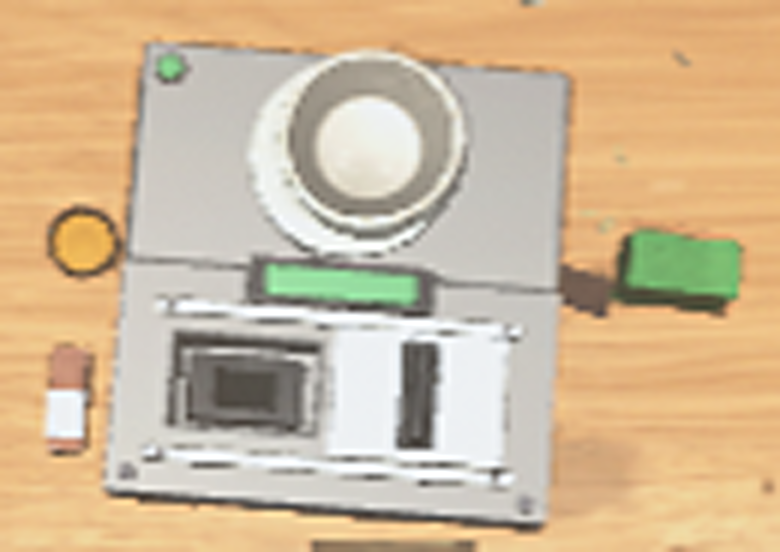

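View pics/s1.png

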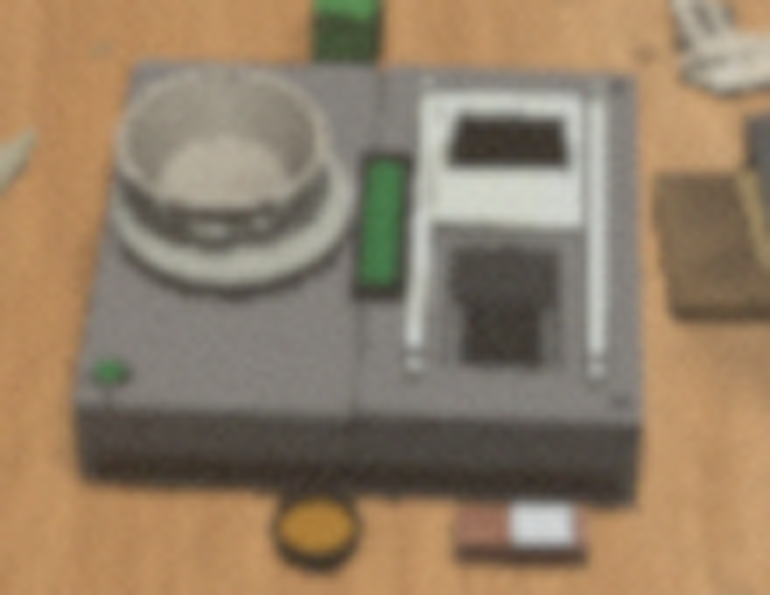

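```bash
cat > h.py <<'E'
from station import ctrl,cams
import cv2,numpy as np
def ray(n,uv):
    i=cams.camera_info(n);K=np.array([[i['fx'],0,i['cx']],[0,i['fy'],i['cy']],[0,0,1.]]);T=np.array(i['world_to_cam'])
    q=cv2.undistortPoints(np.float64(uv).reshape(-1,1,2),K,np.array(i['dist_coeffs']))[:,0]
    d=np.c_[q,np.ones(len(q))]@T[:3,:3]; return -T[:3,:3].T@T[:3,3],d
def plane(n,uv,z):
    c,d=ray(n,uv); return c+d*((z-c[2])/d[:,2])[:,None]
def uncrop(p,f,x0,y0): return (np.float64(p)+.5)/f-.5+[x0,y0]
E
python3 - <<'E'
from h import *
np.set_printoptions(precision=4,suppress=True)
# order: back-left, back-right, front-right, front-left
C={'top':uncrop([(148,43),(570,75),(545,524),(107,490)],6,205,155),'side':uncrop([(78,405),(133,63),(637,75),(640,412)],7,195,155)}
loc=np.array([[86,82],[86,-82],[-86,-82],[-86,82]])/1000
for n in C:
    P=plane(n,C[n],.038)[:,:2];c=P.mean(0);H=(P-c).T@loc
    psi=np.arctan2(H[1,0]-H[0,1],H[0,0]+H[1,1]);R=np.array([[np.cos(psi),-np.sin(psi)],[np.sin(psi),np.cos(psi)]])
    print(n,c,psi,'resid mm',((P-c-loc@R.T)*1e3).round(1).tolist())
    F={'top':[((345,392),.042,'plate? leftedge x'),((505,400),.042,'right edge'),((402,340),.059,'ribTL'),((440,342),.059,'ribTR'),((247,390),.018,'otherkey'),((177,385),.038,'mouthL'),((322,390),.038,'mouthR'),((90+157,332),.038,'mouthBack'),((247,437),.038,'mouthFront')],
     'side':[((510,228),.042,'plate left edge'),((505,97),.042,'plate right'),((508,117),.059,'rib top right'),((510,130),.059,'rib')]}[n]
    off=(6,205,155) if n=='top' else (7,195,155)
    for uv,z,l in F: print(l,((plane(n,uncrop([uv],*off),z)[0,:2]-c)@R*1e3).round(1))
E
```

```text
top [ 0.5404 -0.3128] -0.09494937557391875 resid mm [[-0.9, -1.2], [-0.4, 1.2], [0.7, 1.1], [0.6, -1.1]]
plate? leftedge x [-42.8  -3.7]
right edge [-41.2 -62.9]
ribTL [-24.2 -22.5]
ribTR [-23.9 -36.3]
otherkey [-42.   32.7]
mouthL [-44.6  58.5]
mouthR [-42.2   4.8]
mouthBack [-22.7  34.2]
mouthFront [-61.8  31.1]
side [ 0.5418 -0.3135] -0.08106958941915199 resid mm [[-1.1, -0.2], [-1.0, 2.2], [-0.6, 1.9], [2.7, -3.9]]
plate left edge [-43.8   2.8]
plate right [-41.9 -62. ]
rib top right [-42.5 -31.6]
rib [-43.1 -25.2]
```

The scale sits at about (0.541, -0.313) with yaw about -0.09, and the shutter is near home, with its rib at local y of about -31. Next I move over to the right side of the rib with the gripper shut.

Careful with the scale: shifts go in shares of 800 mm and turns go in shares of 2 rad. That gives: -731 mm is -0.9138, -583 mm is -0.7288, -0.243 rad is -0.1215.

Call:
arm_command([
  [[-0.7288,-0.9138,0.0688,0,0,-0.1215,1],[-0.7288,-0.9138,0.0688,0,0,-0.1215,1],[-0.7288,-0.9138,0.0688,0,0,-0.1215,1],[-0.7288,-0.9138,0.0688,0,0,-0.1215,1],[-0.7288,-0.9138,0.0688,0,0,-0.1215,1],[-0.7288,-0.9138,0.0688,0,0,-0.1215,1],[-0.7288,-0.9138,0.0688,0,0,-0.1215,1],[-0.7288,-0.9138,0.0688,0,0,-0.1215,1],[-0.7288,-0.9138,0.0688,0,0,-0.1215,1],[-0.7288,-0.9138,0.0688,0,0,-0.1215,1],[-0.7288,-0.9138,0.0688,0,0,-0.1215,1],[-0.7288,-0.9138,0.0688,0,0,-0.1215,1]],
], squeeze=5)

```text
time_s: 1.3
ee_pos: [0.3798, -0.047, 0.1702]
eef_rot: [-3.142, 0.0, 3.051]
force: [0.5, 0.9, -0.1]
grip_width: 0.0019
grip_force: 0.0
```

```bash
cat > go.py <<'E'
# usage: go.py lx ly z(mm): shift needed in tool axes to reach a point in scale axes (z world)
import sys;from h import *
from scipy.spatial.transform import Rotation as Ro
L=np.array([float(a) for a in sys.argv[1:4]])/1e3;psi=-.09;o=ctrl.get_obs()
S=Ro.from_euler('z',psi);w=S.apply([L[0],L[1],0])+[.541,-.313,L[2]]
T=Ro.from_euler('xyz',o['eef_rot'])
cur=S.inv().apply(o['ee_pos']-[.541,-.313,0])
print('t',o['time_s'],'local now mm',(cur*1e3).round(1),'rot',o['eef_rot'].round(3),'F local',S.inv().apply(o['force']).round(1),'w',o['grip_width'],'q',o['qpos'].round(2))
print('shift',(T.inv().apply(w-o['ee_pos'])*1e3).round(1),'turn',(T.inv()*Ro.from_euler('xyz',[np.pi,0,np.pi+psi])).as_rotvec().round(3))
E
python3 go.py -44 -53 150
```

```text
t 1.3 local now mm [-184.5  250.4  170.2] rot [-3.142  0.     3.051] F local [ 0.4  1.  -0.1] w 0.0018776818734325173 q [-0.22 -0.05  2.    0.    1.19 -1.7 ]
shift [-140.5 -303.4   20.3] turn [-0.  0. -0.]
```

Scaled: -303 mm is -0.3788, -140 mm is -0.175.

Call:
arm_command([
  [[-0.175,-0.3788,0.025,0,0,0,1],[-0.175,-0.3788,0.025,0,0,0,1],[-0.175,-0.3788,0.025,0,0,0,1],[-0.175,-0.3788,0.025,0,0,0,1],[-0.175,-0.3788,0.025,0,0,0,1],[-0.175,-0.3788,0.025,0,0,0,1],[-0.175,-0.3788,0.025,0,0,0,1],[-0.175,-0.3788,0.025,0,0,0,1],[-0.175,-0.3788,0.025,0,0,0,1],[-0.175,-0.3788,0.025,0,0,0,1],[-0.175,-0.3788,0.025,0,0,0,1],[-0.175,-0.3788,0.025,0,0,0,1]],
])

```text
time_s: 2.5
ee_pos: [0.492, -0.3585, 0.1507]
eef_rot: [-3.141, 0.0, 3.053]
force: [-0.0, 0.2, 0.5]
grip_width: 0.0008
grip_force: 0.0
```

```bash
python3 go.py -44 -53 49; python3 - <<'E'
from h import *
t=cams.camera('top')[0][155:247,205:335];s=cams.camera('side')[0][135:240,185:305]
a=cv2.resize(t,(400,283),interpolation=cv2.INTER_CUBIC);b=cv2.resize(s,(323,283),interpolation=cv2.INTER_CUBIC)
cv2.imwrite('pics/c2.png',np.hstack([a,b]))
E
```

```text
t 2.5 local now mm [-44.7 -49.7 150.7] rot [-3.141  0.     3.053] F local [-0.1  0.2  0.5] w 0.0007793339058672974 q [-0.69  0.48  1.41  0.    1.26 -2.17]
shift [ -0.6  -3.3 101.7] turn [-0.     0.     0.001]
```

View pics/c2.png

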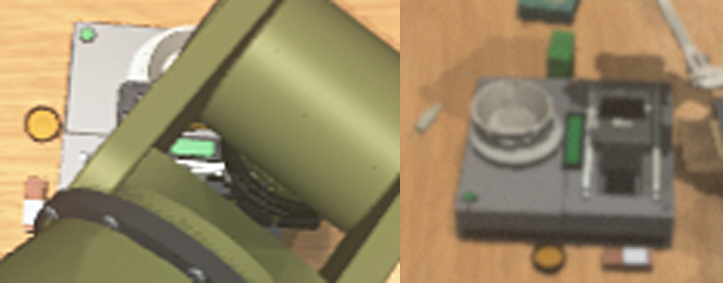

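The top view is blocked by the arm. The side crop (right) shows the shutter area in shadow, with the rib near (622,105). I'll check where the TCP projects in that view.

```bash
python3 - <<'E'
from h import *
o=ctrl.get_obs();i=cams.camera_info('side');T=np.array(i['world_to_cam']);p=T[:3,:3]@o['ee_pos']+T[:3,3]
print([i['cx']+i['fx']*p[0]/p[2],i['cy']+i['fy']*p[1]/p[2]],p)
s,d=cams.camera('side');cv2.imwrite('pics/s3.png',cv2.resize(s[20:220,170:370],(600,600),interpolation=cv2.INTER_CUBIC))
E
```

```text
[np.float64(270.1736752097), np.float64(133.26519164126935)] [ 0.03925571 -0.12305809  0.86148348]
```

View pics/s3.png

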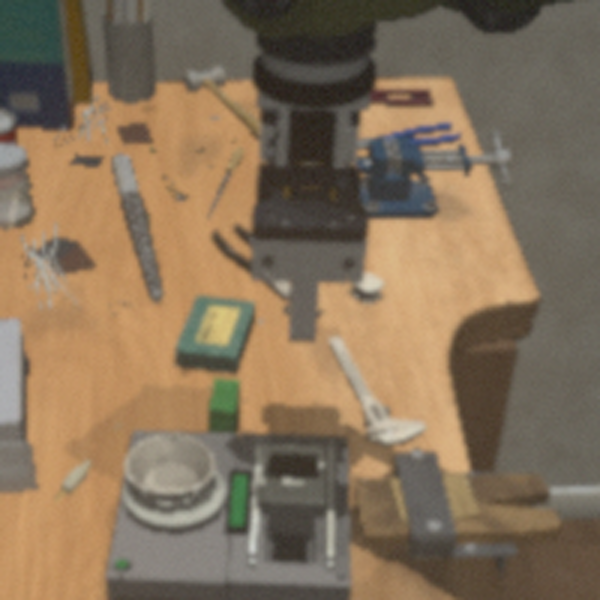

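The side view shows the fingertips at (302,340), which matches the projection, and they are clear of everything. Descending right of the rib.

Scaled: 101 mm is 0.1263, 95 mm is 0.1188.

Call:
arm_command([
  [[0,0,0.025,0,0,0,1],[0,0,0.05,0,0,0,1],[0,0,0.075,0,0,0,1],[0,-0.0013,0.0938,0,0,0,1],[0,-0.0013,0.1063,0,0,0,1],[0,-0.0013,0.1188,0,0,0,1],[0,-0.0013,0.1263,0,0,0,1],[0,-0.0013,0.1263,0,0,0,1],[0,-0.0013,0.1263,0,0,0,1]],
])

```text
time_s: 3.55
ee_pos: [0.4921, -0.3603, 0.0497]
eef_rot: [-3.141, 0.001, 3.052]
force: [-0.5, -0.2, 0.3]
grip_width: 0.0003
grip_force: 0.0
```

```bash
python3 go.py -44 20.5 49
```

```text
t 3.55 local now mm [-44.5 -51.5  49.7] rot [-3.141e+00  1.000e-03  3.052e+00] F local [-0.5 -0.3  0.3] w 0.0002763216157860252 q [-0.69  0.59  1.48  0.    1.06 -2.17]
shift [-0.5 72.   0.7] turn [-0.     0.001  0.   ]
```

Scaled: 63 mm is 0.0788, 60 mm is 0.075.

Call:
arm_command([
  [[0,0.0063,0,0,0,0,1],[0,0.0125,0,0,0,0,1],[0,0.0188,0,0,0,0,1],[0,0.025,0,0,0,0,1],[0,0.0325,0,0,0,0,1],[0,0.04,0,0,0,0,1],[0,0.0475,0,0,0,0,1],[0,0.055,0,0,0,0,1],[0,0.0625,0,0,0,0,1],[0,0.07,0,0,0,0,1],[0,0.075,0,0,0,0,1],[0,0.0788,0,0,0,0,1]],
])

```text
time_s: 4.75
ee_pos: [0.4976, -0.297, 0.0492]
eef_rot: [3.142, -0.0, 3.052]
force: [-0.2, -2.4, -0.2]
grip_width: 0.0005
grip_force: 0.7
```

```bash
python3 go.py -44 17.5 49
```

```text
t 4.75 local now mm [-44.7  12.1  49.2] rot [ 3.142 -0.     3.052] F local [ 0.  -2.4 -0.2] w 0.0004562268938718931 q [-0.6   0.54  1.58  0.    1.03 -2.08]
shift [-0.7  5.4  0.2] turn [ 0. -0.  0.]
```

Scaled: 4 mm is 0.005, 3 mm is 0.0038.

Call:
arm_command([
  [[0,0.0013,0,0,0,0,1],[0,0.0025,0,0,0,0,1],[0,0.0038,0,0,0,0,1],[0,0.005,0,0,0,0,1],[0,0.005,0,0,0,0,1]],
])

```text
time_s: 5.25
ee_pos: [0.4979, -0.2933, 0.0492]
eef_rot: [3.141, -0.0, 3.052]
force: [1.1, -1.0, -0.3]
grip_width: 0.0004
grip_force: 0.3
```

```bash
python3 go.py -44 17.5 49
```

```text
t 5.25 local now mm [-44.7  15.7  49.2] rot [ 3.141 -0.     3.052] F local [ 1.2 -0.9 -0.3] w 0.00043824050693762426 q [-0.6   0.53  1.58  0.    1.03 -2.08]
shift [-0.7  1.8  0.2] turn [ 0. -0.  0.]
```

Scaled: 2 mm is 0.0025, 1 mm is 0.0013.

Call:
arm_command([
  [[0,0.0013,0,0,0,0,1],[0,0.0013,0,0,0,0,1],[0,0.0025,0,0,0,0,1],[0,0.0025,0,0,0,0,1]],
])

```text
time_s: 5.65
ee_pos: [0.498, -0.2913, 0.0492]
eef_rot: [3.141, -0.0, 3.052]
force: [1.1, -1.1, -0.1]
grip_width: 0.0007
grip_force: 0.4
```

Scaled: 1 mm is 0.0013.

Call:
arm_command([
  [[0,0.0013,0,0,0,0,1],[0,0.0013,0,0,0,0,1]],
])

```text
time_s: 5.85
ee_pos: [0.4981, -0.2903, 0.0492]
eef_rot: [3.141, -0.0, 3.052]
force: [-0.5, -1.1, -0.0]
grip_width: 0.0006
grip_force: 0.4
```

Scaled: 1 mm is 0.0013.

Call:
arm_command([
  [[0,0.0013,0,0,0,0,1],[0,0.0013,0,0,0,0,1]],
])

```text
time_s: 6.05
ee_pos: [0.4982, -0.2898, 0.0492]
eef_rot: [-3.141, 0.0, 3.052]
force: [-0.5, -5.0, -1.1]
grip_width: 0.0007
grip_force: 2.5
```

Scaled: 1 mm is 0.0013.

Call:
arm_command([
  [[0,0.0013,0,0,0,0,1],[0,0.0013,0,0,0,0,1]],
])

```text
time_s: 6.25
ee_pos: [0.4982, -0.2896, 0.0494]
eef_rot: [-3.139, 0.001, 3.052]
force: [-0.2, -10.6, -2.8]
grip_width: 0.0003
grip_force: 4.9
```

```bash
python3 go.py -44 -33 75
```

```text
t 6.25 local now mm [-44.7  19.5  49.4] rot [-3.139e+00  1.000e-03  3.052e+00] F local [  0.7 -10.6  -2.8] w 0.0003406977138636408 q [-0.59  0.53  1.59 -0.    1.02 -2.07]
shift [ -0.7 -52.6 -25.5] turn [-0.002  0.001  0.   ]
```

Scaled: -53 mm is -0.0663, -44 mm is -0.055.

Call:
arm_command([
  [[0,-0.01,0,0,0,0,1],[0,-0.025,-0.0075,0,0,0,1],[0,-0.04,-0.0075,0,0,0,1],[0,-0.055,-0.0075,0,0,0,1],[0,-0.0663,-0.0075,0,0,0,1],[0,-0.0663,-0.0075,0,0,0,1],[0,-0.0663,-0.0075,0,0,0,1]],
])

```text
time_s: 6.95
ee_pos: [0.4934, -0.3412, 0.055]
eef_rot: [3.141, -0.0, 3.051]
force: [0.4, -0.6, -0.2]
grip_width: 0.001
grip_force: 0.0
```

```bash
python3 go.py -44 -32 19; python3 - <<'E'
from h import *
s,d=cams.camera('side');cv2.imwrite('pics/s4.png',cv2.resize(s[120:230,195:305],(660,600),interpolation=cv2.INTER_CUBIC))
E
```

```text
t 6.95 local now mm [-44.9 -32.3  55. ] rot [ 3.141 -0.     3.051] F local [ 0.4 -0.5 -0.2] w 0.00099630528896148 q [-0.67  0.57  1.51  0.    1.06 -2.15]
shift [-0.9  0.3 36. ] turn [ 0. -0. -0.]
```

View pics/s4.png

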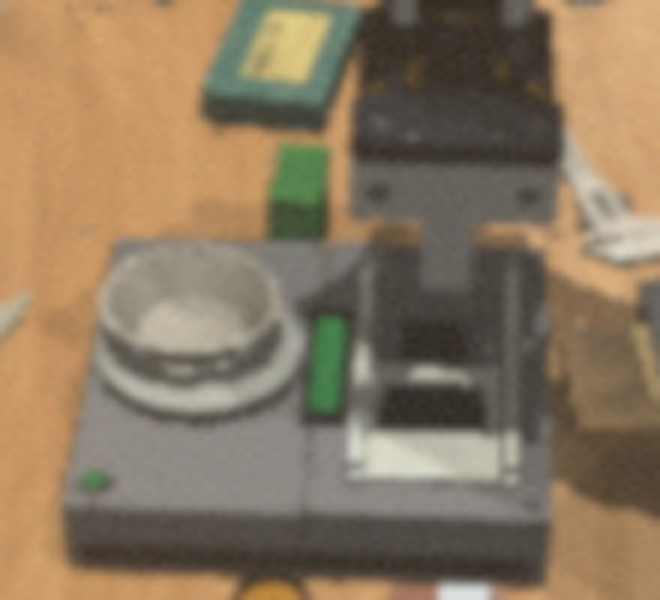

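The side view shows the shutter fully open, with the fingertips (445,285) centred over the uncovered tare well. Descending.

Scaled: 35 mm is 0.0438, 32 mm is 0.04.

Call:
arm_command([
  [[-0.0013,0,0.0125,0,0,0,1],[-0.0013,0,0.0225,0,0,0,1],[-0.0013,0,0.0325,0,0,0,1],[-0.0013,0,0.04,0,0,0,1],[-0.0013,0,0.0438,0,0,0,1],[-0.0013,0,0.0438,0,0,0,1]],
])

```text
time_s: 7.6
ee_pos: [0.4944, -0.3411, 0.0197]
eef_rot: [3.141, -0.001, 3.052]
force: [0.5, 0.9, -0.6]
grip_width: 0.0003
grip_force: 0.0
```

Scaled: 4 mm is 0.005, 3 mm is 0.0038.

Call:
arm_command([
  [[0,0,0.0013,0,0,0,1],[0,0,0.0025,0,0,0,1],[0,0,0.0038,0,0,0,1],[0,0,0.005,0,0,0,1],[0,0,0.005,0,0,0,1]],
])

```text
time_s: 8.1
ee_pos: [0.4947, -0.3414, 0.0164]
eef_rot: [-3.141, 0.0, 3.052]
force: [0.8, -0.4, 2.1]
grip_width: 0.0002
grip_force: 1.2
```

Scaled: 3 mm is 0.0038, 2 mm is 0.0025.

Call:
arm_command([
  [[0,0,0.0013,0,0,0,1],[0,0,0.0025,0,0,0,1],[0,0,0.0038,0,0,0,1],[0,0,0.0038,0,0,0,1]],
])

```text
time_s: 8.5
ee_pos: [0.4947, -0.3414, 0.0133]
eef_rot: [-3.141, 0.0, 3.052]
force: [0.6, -0.0, 3.4]
grip_width: 0.0007
grip_force: 2.3
```

Scaled: 1 mm is 0.0013.

Call:
arm_command([
  [[0,0,0.0013,0,0,0,1],[0,0,0.0013,0,0,0,1],[0,0,0.0013,0,0,0,1]],
])

```text
time_s: 8.8
ee_pos: [0.4948, -0.3414, 0.0131]
eef_rot: [-3.141, 0.001, 3.052]
force: [-3.9, 1.8, 12.3]
grip_width: 0.0004
grip_force: 6.5
```

Scaled: 1 mm is 0.0013.

Call:
arm_command([
  [[0,0,0.0013,0,0,0,1],[0,0,0.0013,0,0,0,1],[0,0,0.0013,0,0,0,1]],
])

```text
time_s: 9.1
ee_pos: [0.4948, -0.3415, 0.0129]
eef_rot: [-3.141, 0.001, 3.052]
force: [-5.8, 4.1, 22.2]
grip_width: 0.0003
grip_force: 10.9
```

The key is bottomed: z stopped at 13 mm with 22 N. Lifting out and going over to the left side of the rib.

Scaled: 92 mm is 0.115, -72 mm is -0.09.

Call:
arm_command([
  [[0,0,-0.0075,0,0,0,1],[0,0,-0.02,0,0,0,1],[0,0,-0.05,0,0,0,1],[0,0,-0.09,0,0,0,1],[0,0,-0.09,0,0,0,1],[0,0.0375,-0.09,0,0,0,1],[0,0.075,-0.09,0,0,0,1],[0,0.115,-0.09,0,0,0,1],[0,0.115,-0.09,0,0,0,1],[0,0.115,-0.09,0,0,0,1]],
])

```text
time_s: 10.1
ee_pos: [0.5027, -0.2494, 0.0829]
eef_rot: [3.141, -0.001, 3.053]
force: [0.4, -0.4, 0.1]
grip_width: 0.0006
grip_force: 0.0
```

```bash
python3 go.py -44 60 49;  python3 - <<'E'
from h import *
s,d=cams.camera('side');cv2.imwrite('pics/s5.png',cv2.resize(s[120:230,195:305],(660,600),interpolation=cv2.INTER_CUBIC))
E
```

```text
t 10.1 local now mm [-43.8  59.9  82.9] rot [ 3.141e+00 -1.000e-03  3.053e+00] F local [ 0.4 -0.3  0.1] w 0.0006312406639218838 q [-0.53  0.45  1.61 -0.    1.08 -2.01]
shift [ 0.1  0.1 33.9] turn [ 0.    -0.001  0.001]
```

View pics/s5.png

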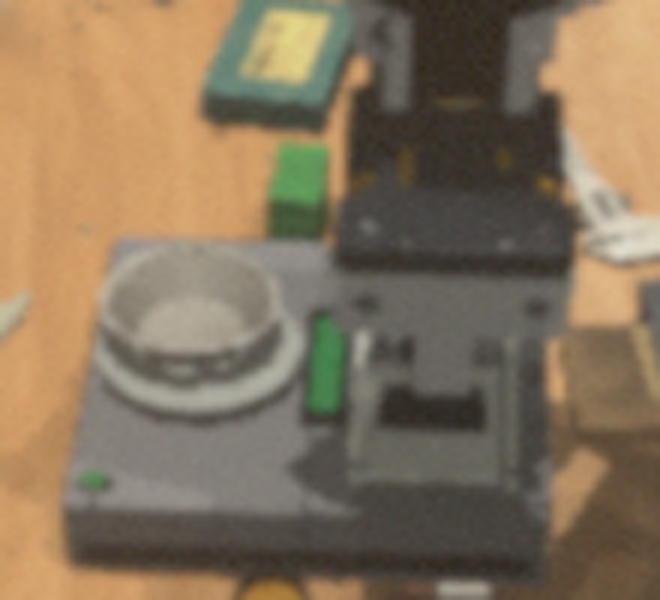

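The side view shows the tip at (440,390) in front of the black rib (left side of it), with the shutter still open. Descending and pushing home.

Scaled: 34 mm is 0.0425, 24 mm is 0.03.

Call:
arm_command([
  [[0,0,0.015,0,0,0,1],[0,0,0.03,0,0,0,1],[0,0,0.0425,0,0,0,1],[0,0,0.0425,0,0,0,1],[0,0,0.0425,0,0,0,1]],
])

```text
time_s: 10.65
ee_pos: [0.5027, -0.2498, 0.0489]
eef_rot: [3.141, -0.001, 3.052]
force: [1.3, -0.9, -0.1]
grip_width: 0.0002
grip_force: 0.0
```

Scaled: -67 mm is -0.0838, -63 mm is -0.0788.

Call:
arm_command([
  [[0,-0.0063,0,0,0,0,1],[0,-0.0125,0,0,0,0,1],[0,-0.0188,0,0,0,0,1],[0,-0.0263,0,0,0,0,1],[0,-0.0338,0,0,0,0,1],[0,-0.0413,0,0,0,0,1],[0,-0.0488,0,0,0,0,1],[0,-0.0563,0,0,0,0,1],[0,-0.0638,0,0,0,0,1],[0,-0.0713,0,0,0,0,1],[0,-0.0788,0,0,0,0,1],[0,-0.0838,0,0,0,0,1]],
])

```text
time_s: 11.85
ee_pos: [0.4966, -0.3169, 0.0491]
eef_rot: [3.142, -0.0, 3.052]
force: [-0.1, 2.1, -0.3]
grip_width: 0.0001
grip_force: 0.7
```

```bash
python3 go.py -44 -15.5 49
```

```text
t 11.85 local now mm [-43.8  -7.9  49.1] rot [ 3.142 -0.     3.052] F local [-0.3  2.1 -0.3] w 9.276708788356046e-05 q [-0.63  0.55  1.55 -0.    1.04 -2.11]
shift [ 0.2 -7.6  0.1] turn [ 0. -0.  0.]
```

Scaled: -6 mm is -0.0075, -5 mm is -0.0063.

Call:
arm_command([
  [[0,-0.0025,0,0,0,0,1],[0,-0.005,0,0,0,0,1],[0,-0.0063,0,0,0,0,1],[0,-0.0075,0,0,0,0,1],[0,-0.0075,0,0,0,0,1]],
])

```text
time_s: 12.35
ee_pos: [0.4963, -0.3224, 0.0492]
eef_rot: [-3.142, 0.0, 3.052]
force: [-0.1, 0.7, 0.1]
grip_width: -0.0001
grip_force: 0.2
```

Scaled: -1 mm is -0.0013.

Call:
arm_command([
  [[0,-0.0013,0,0,0,0,1],[0,-0.0013,0,0,0,0,1]],
])

```text
time_s: 12.55
ee_pos: [0.4962, -0.3234, 0.0492]
eef_rot: [-3.142, 0.0, 3.052]
force: [0.0, 1.6, -0.6]
grip_width: 0.0005
grip_force: 0.4
```

Scaled: -1 mm is -0.0013.

Call:
arm_command([
  [[0,-0.0013,0,0,0,0,1],[0,-0.0013,0,0,0,0,1]],
])

```text
time_s: 12.75
ee_pos: [0.4961, -0.3244, 0.0492]
eef_rot: [-3.142, 0.0, 3.052]
force: [-0.3, 0.4, -0.5]
grip_width: 0.0005
grip_force: 0.4
```

Scaled: -1 mm is -0.0013.

Call:
arm_command([
  [[0,-0.0013,0,0,0,0,1],[0,-0.0013,0,0,0,0,1]],
])

```text
time_s: 12.95
ee_pos: [0.496, -0.3255, 0.0492]
eef_rot: [-3.142, 0.0, 3.052]
force: [-0.2, 0.5, 1.0]
grip_width: 0.0001
grip_force: 0.4
```

Scaled: -1 mm is -0.0013.

Call:
arm_command([
  [[0,-0.0013,0,0,0,0,1],[0,-0.0013,0,0,0,0,1]],
])

```text
time_s: 13.15
ee_pos: [0.4959, -0.3258, 0.0492]
eef_rot: [3.141, -0.0, 3.052]
force: [-0.2, 5.7, 0.9]
grip_width: 0.0005
grip_force: 2.7
```

Call:
arm_command([
  [[0,-0.0013,0,0,0,0,1],[0,-0.0013,0,0,0,0,1]],
])

```text
time_s: 13.35
ee_pos: [0.4959, -0.326, 0.0491]
eef_rot: [3.139, -0.001, 3.052]
force: [0.1, 11.2, 3.4]
grip_width: 0.0005
grip_force: 5.4
```

```bash
python3 go.py -44 -15.5 49
```

```text
t 13.35 local now mm [-43.7 -17.   49.1] rot [ 3.139e+00 -1.000e-03  3.052e+00] F local [-0.9 11.2  3.4] w 0.00045645158355974417 q [-0.64  0.56  1.53  0.    1.05 -2.13]
shift [0.3 1.5 0.1] turn [ 0.002 -0.001  0.   ]
```

Hard stop reached. Backing off, lifting and moving clear to check.

Scaled: 260 mm is 0.325, 210 mm is 0.2625.

Call:
arm_command([
  [[0,0.0075,0,0,0,0,1],[0,0.015,0,0,0,0,1],[0,0.015,-0.0313,0,0,0,1],[0,0.015,-0.0813,0,0,0,1],[0,0.015,-0.1375,0,0,0,1],[0.025,0.075,-0.15,0,0,0,1],[0.0625,0.1375,-0.15,0,0,0,1],[0.1,0.2,-0.15,0,0,0,1],[0.1375,0.2625,-0.15,0,0,0,1],[0.1625,0.325,-0.15,0,0,0,1],[0.1625,0.325,-0.15,0,0,0,1],[0.1625,0.325,-0.15,0,0,0,1]],
])

```text
time_s: 14.55
ee_pos: [0.3887, -0.0543, 0.1696]
eef_rot: [-3.141, 0.001, 3.055]
force: [0.5, -0.0, 0.3]
grip_width: 0.0005
grip_force: 0.0
```

```bash
python3 - <<'E'
from h import *
print(ctrl.get_obs()['joint_vel'].round(3),ctrl.get_obs()['force'])
t=cams.camera('top')[0][155:247,205:335];s=cams.camera('side')[0][155:240,195:305]
t0=np.load("pics/top0.npz")['p'][155:247,205:335]
print('corr now',t.shape)
f=lambda i:cv2.resize(i,(395,280),interpolation=cv2.INTER_CUBIC)
cv2.imwrite('pics/end.png',np.vstack([np.hstack([f(t0),f(t)]),np.hstack([f(s),f(np.load("pics/side0.npz")['p'][155:240,195:305])])]))
E
```

```text
[-0.065  0.049 -0.057 -0.008 -0.007 -0.07 ] [ 0.53184526 -0.01522985  0.32168143]
corr now (92, 130, 3)
```

View pics/end.png

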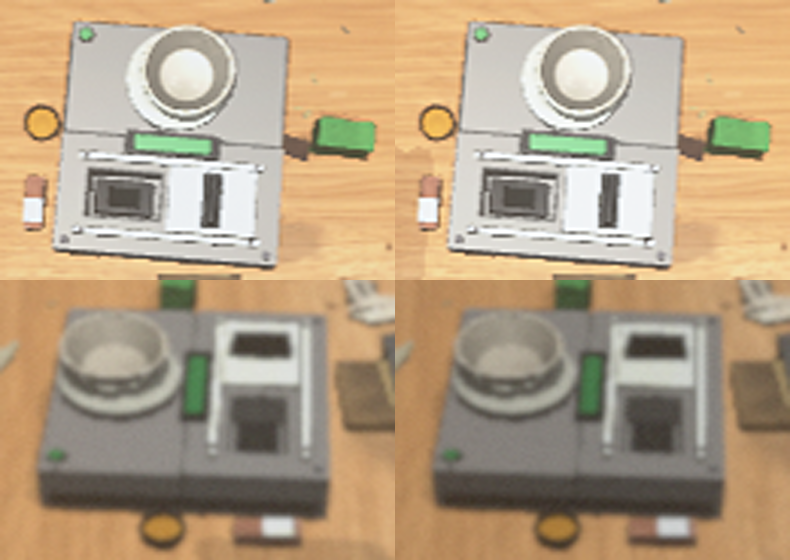

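The before/after views (top row: start, then now; bottom row: now, then start) show the shutter's rib home at (607,200), and the dish and other objects unmoved. Handing in.

```bash
python3 -c "
from station import ctrl
print(ctrl.hand_in())"
```

```text
the job is handed in; nothing more can be done
None
```

The tare is done and handed in at about 15 s: I pushed the shutter open to its stop, pressed the tare key to its bottom and let go, then pushed the shutter back to its home stop, never touching the other key and leaving the dish and the rest in place.

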